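Log a tube rack and hold it at the reader's click stop

ROBOT

A 6-joint arm with a two-finger parallel gripper is mounted at the origin on the work surface. World frame = base frame: x ahead of the robot, y to its left, z up, the work surface at z = 0. Lengths are in m, angles in rad, forces in N, time in s.
With the tool pointing down it reaches from about 0.25 to 0.85 m from the base axis. Payload 12.5 kg.
Tool frame: the origin (TCP) lies at the very end of the fingers, on their centre line; the grasp point (between the pads) lies 19 mm behind it (manip.grip_point_offset is the distance from the TCP to the grasp point, in m); z points along the fingers, y is the line along which they close (so a half turn about z gives the same grasp; the last joint's range is limited). The gripper opens to 93 mm and grips with 3 to 60 N. Pads are 15 mm wide; open, the fingers measure 128 mm over their backs; the gripper's body (75 mm by 188 mm) begins 65 mm behind the grasp point.
Start: joints at [1.184, 0.351, 1.652, -0, 1.139, -0.085], TCP at [0.163, 0.525, 0.219] pointing down, gripper open.
Joint ranges: [-2.75, 2.75], [-0.79, 2.1], [0.01, 2.65], [-1.57, 4.71], [0.07, 3.14], [-2.87, 2.87]. Speed limits (rad/s): [2.22, 2.22, 2.79, 3.14, 3.14, 3.14].

INTERFACE

Orientations are given as a 3x3 rotation matrix whose columns are the frame's x, y, z axes.
In Python, from plant import manip, camera gives the robot as it stands.
- The arm moves only by the shell command python3 -m handwheel 'ROWS' [OPENING]. ROWS is JSON, one flat list of numbers, 4 for each row, row after row: the shift along the tool's x, y, z in m, then the turn about the tool's z in degrees. In form: [tx, ty, tz, twist, tx, ty, tz, twist, ...]. A call has 1 to 20 rows; each row shifts and turns the commanded pose from where the row before left it, along the tool's axes as they then stand; what a row does not reach is not made up. A row lasts 1/12 s, in which the tool goes at most 41.7 mm and 7.16 degrees, less where a joint would pass 70% of its speed; a pose out of reach is approached as far as the arm can. A call is refused whole if a number of a shift passes 0.0417 or a number of a turn 7.16, either way. A call with a gripper value outside its range is refused whole. OPENING is the gripper command: -1 is shut, 1 is fully open, values between are in proportion, set as the call begins (- or left out, the last holds). The fingers move at their own pace and stop on an object; the grip force is fixed at half the most. Time passes only in rows, so rows that do not move let the fingers close. It gives the time, the measured TCP pose, the force, the opening and the grip force at its end, in the units of the state.
- manip.read_state(): the state, without advancing time (a new reading comes with each control period).
- camera(name): name is "scene" or "side" or "wrist"; returns a dict with "color" (400x640x3 uint8, red, green, blue), "vertical_fov" (degrees; the focal length in pixels is half the picture's height over the tangent of half this angle, whatever the lens; pixels are square), "cx", "cy" (the principal point, pixels), "origin" and "attitude" of the camera in the world. Camera axes: x right, y down, z forward; pixel columns grow to the right and rows downward; lengths in m; the calibration is good to about 2 mm. A picture is of the moment at which its call begins. There is no depth.
- manip.hand_in(): hands the job in; it is judged then, once.
The state is a dict: "time": time; "joint_positions": joint angles; "qvel": joint speeds; "effort": joint torques, N m; "ee_pos": TCP position; "ee_rot": TCP orientation; "ft_force": force on the tool from outside, world axes, zero at the start; "wrist_torque": the same for the moment, N m; "gripper_width": finger opening in m; "finger_force": force on a finger pad.
Only numpy, scipy, OpenCV 4.12 (cv2) and the standard library are available. Lean on these libraries where they do the work, as an engineer would, in place of code of your own. Each camera call takes 0.05 s, during which the arm holds its last target. There are 200 camera calls.

TASK

Log the tube rack with the hand scanner lying in its bench stand: squeeze the orange trigger all the way and let it spring back fully, while the rack's carriage still stands where it is. Then take the carriage by its blue handle and slide it along the rail towards the reader head until you feel the ball detent drop into the notch, without running past it. Finish while still gripping the handle, with the carriage held still at the notch, and leave everything else on the bench where it stands.

Things in the scene. Friction and masses are not known exactly. Their poses are not given: they have to be found in the camera images.
- scanner: Grey pistol-shaped hand scanner, fixed on its side in a stand (base plate 175 x 130 x 12 mm). Origin under the stand's middle, at bench height; z up. Barrel points along +y: near edge at x = 20 mm, 55 mm wide, top 113 mm above the bench. Grip runs to -x, from x = 25 to -90 mm, y = -35 to -3 mm, 34 mm high, centre 85 mm above the bench, free space below it.
- trigger (a joint): Orange hinged trigger on the +y side of the scanner's grip: bar 48 x 12 mm, 22 mm high, centre 85 mm above the bench; vertical hinge at x = 18, y = 6 mm in the scanner's frame, free end towards -x. 0 = released (leans 0.25 rad off the grip), 0.3 rad = fully squeezed against the grip. Sprung: about 3 N at first, 8 N fully in; springs back by itself.
- squeeze (a point): Where to squeeze: midway between the back of the grip and the front of the fully squeezed trigger, 85 mm above the bench, 34 mm from the barrel. Axes as the scanner: close the fingers along y. Grip back to trigger front is about 46 mm squeezed, 56 mm released (only the trigger, at +y, moves). Over 40 mm free beyond on both sides.
- handle (a point): Blue upright handle on the carriage, 28 (x) x 14 (y) x 50 mm tall; point at its centre, 67 mm above the bench (it stands on the carriage plate, top 42 mm above the bench). y is the sliding direction, +y towards the reader; z up. Grip it along y. The white tube rack on the carriage begins 38 mm in +x of the handle's middle; its caps reach 103 mm above the bench.
- rail: Fixed aluminium rail, 360 mm long along its y; origin under its middle at bench height. The carriage (plate 150 x 120 mm, 0.4 to 0.9 kg with its white tube rack) slides on it along y only, with about 1.5 N of friction; it stays where it is left. The rail's end stop is 25 to 60 mm beyond the notch position.
- carriage: The sliding carriage: aluminium plate 150 (x) x 120 (y) mm with the white tube rack and the blue handle fixed on it. Origin at bench height below the plate's centre, which lies 55 mm in +x of the handle. Axes as the rail.
- notch (a point): Middle of the notch between two upright brass ribs (14.6 mm apart) on the carriage's edge opposite the handle, 36 mm above the bench, 7 mm out from the edge: where the ball's centre lies when seated. Axes as the handle. Red mark beside it. It moves with the carriage.
- plunger (a point): Rest point of the sprung brass ball (12 mm) in the reader's fixed plunger block, 36 mm above the bench; axes as the rail. Seated, notch coincides with it; at the start the notch is 80 to 155 mm short of it (in -y). From 14 mm before the seat the ball resists with 5 to 9 N, to a crest at 7 mm, then draws the carriage in; going past the seat needs as much again.
- reader: Fixed reader head, a beige box 70 mm wide, up to 124 mm above the bench, on a foot beside the rail on the side away from the handle; its lens faces the rail. Its plunger block below carries the brass ball. Origin at bench height below the ball; axes as the rail.
- bottle_a: Bystander: clear 80 mm wide, 170 mm tall reagent bottle, blue cap; origin at the centre of its underside.
- bottle_b: Bystander: amber 80 mm wide, 170 mm tall reagent bottle, blue cap; origin at the centre of its underside.
- beaker: Bystander: glass beaker 76 mm wide, 95 mm tall; origin at the centre of its underside.
- tip_box: Bystander: orange box 70 x 90 x 50 mm; origin at the centre of its underside.
- spare_rack: Bystander: white loose tube rack 75 x 130 x 65 mm, standing apart (not the one on the carriage); origin at the centre of its underside.
- timer: Bystander: white bench timer 60 x 70 x 28 mm; origin at the centre of its underside.
- jar: Bystander: small jar 64 mm wide, 80 mm tall, white cap; origin at the centre of its underside.
There are look-alikes about, which are no part of the job. Leave any turquoise look-alike of the reader alone. What is shaped like the scanner but green or red is not meant.

How it is judged:
By the outcome, as a careful person would: the job done as asked, in the order asked, and still so for the second after the job is handed in, while the arm keeps its last pose, push and grip.
It also fails if it takes over 58 s, if anything falls off the work surface, if the arm or the gripper's body presses on something with over 40 N, if the wrist force passes 120 N, or if a joint passes its speed limit or range.

## Working session

There is one attempt and no reset: what is moved stays moved. The work goes in short steps, Python scripts to look and compute and a shell command to move; the robot and the scene stay as the last step left them, time stands still between calls to the robot, and variables do not carry over. Pictures are saved under pics/ and viewed, at most 10 in all, crops included, and the job is handed in when it is done.

```bash
mkdir -p pics
cat > h.py <<'E'
import numpy as np, cv2
from plant import manip, camera
def snap(n,f):
    c=camera(n); cv2.imwrite(f'pics/{f}.png',c['color'][:,:,::-1]); np.save(f'pics/{f}.npy',c,allow_pickle=True); return c
def load(f): return np.load(f'pics/{f}.npy',allow_pickle=True).item()
def ray(c,u,v,z):
    f=200/np.tan(np.radians(c['vertical_fov'])/2)
    d=np.array(c['attitude'])@np.array([(u-c['cx'])/f,(v-c['cy'])/f,1]); o=np.array(c['origin'])
    return o+d*(z-o[2])/d[2]
def proj(c,p):
    f=200/np.tan(np.radians(c['vertical_fov'])/2)
    q=np.array(c['attitude']).T@(np.array(p)-np.array(c['origin'])); return q[:2]/q[2]*f+[c['cx'],c['cy']]
E
python3 - <<'E'
from h import *
for n in ['scene','side','wrist']:
    c=snap(n,n+'0'); print(n,c['vertical_fov'],c['cx'],c['cy'],np.round(c['origin'],3),np.round(c['attitude'],3).tolist())
s=manip.read_state(); print(s['time'],s['ee_pos'],np.round(s['ee_rot'],3),s['gripper_width'])
E
```

```text
scene 45.08004787072787 320.2791349237854 200.08053357475944 [1.672 0.005 1.137] [[-0.025, 0.67, -0.742], [1.0, 0.029, -0.007], [0.017, -0.742, -0.67]]
side 53.024974748857915 319.5801048324688 192.69237342040643 [-0.131 -0.838  0.806] [[0.808, -0.343, 0.479], [-0.589, -0.471, 0.657], [0.001, -0.813, -0.583]]
wrist 61.07271786906916 318.8538242930406 196.70747127691274 [0.085 0.549 0.383] [[0.298, 0.912, 0.281], [0.955, -0.284, -0.089], [-0.002, 0.294, -0.956]]
0.15 [0.16333611 0.52492193 0.21823716] [[-0.955  0.297 -0.   ]
 [ 0.297  0.955 -0.001]
 [ 0.    -0.001 -1.   ]] 0.09297036138646778
```

View pics/scene0.png

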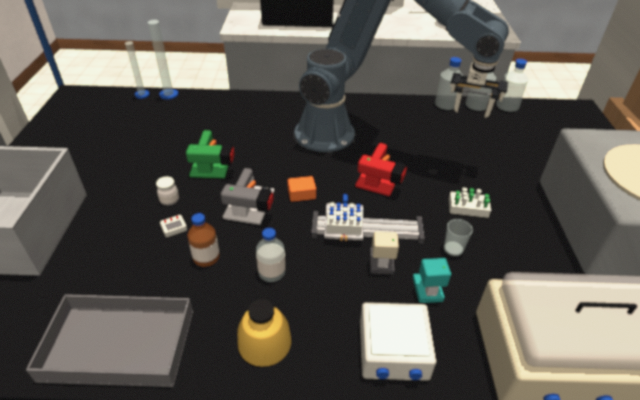

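View pics/side0.png

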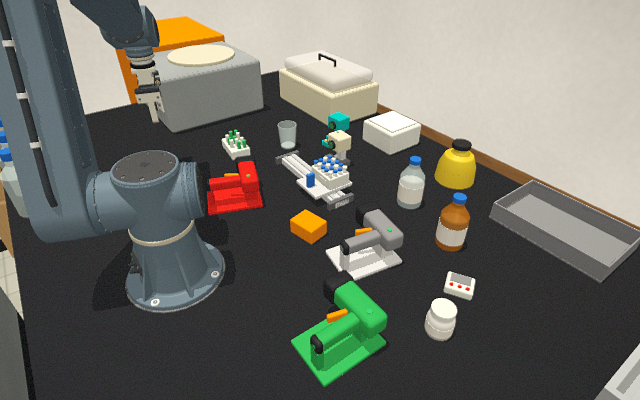

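The grey scanner is at (247,198) in scene and (368,245) in side. The rail and carriage are at (365,225) in scene and (320,180) in side, and the beige reader is at (383,250) in scene. I'll enlarge both.

Run:
```python
from h import *
def crop(f,u,v,w,h,s): return cv2.resize(cv2.imread(f'pics/{f}.png')[v:v+h,u:u+w],None,fx=s,fy=s,interpolation=cv2.INTER_CUBIC)
a=crop('scene0',210,160,80,60,5);b=crop('scene0',305,185,130,97,400/130)
c=crop('side0',320,200,100,75,4);d=crop('side0',265,120,100,75,4)
b=cv2.resize(b,(400,300))
cv2.imwrite('pics/comp.png',np.vstack([np.hstack([a,b]),np.hstack([c,d])]))
```

```text
(no output)
```

View pics/comp.png

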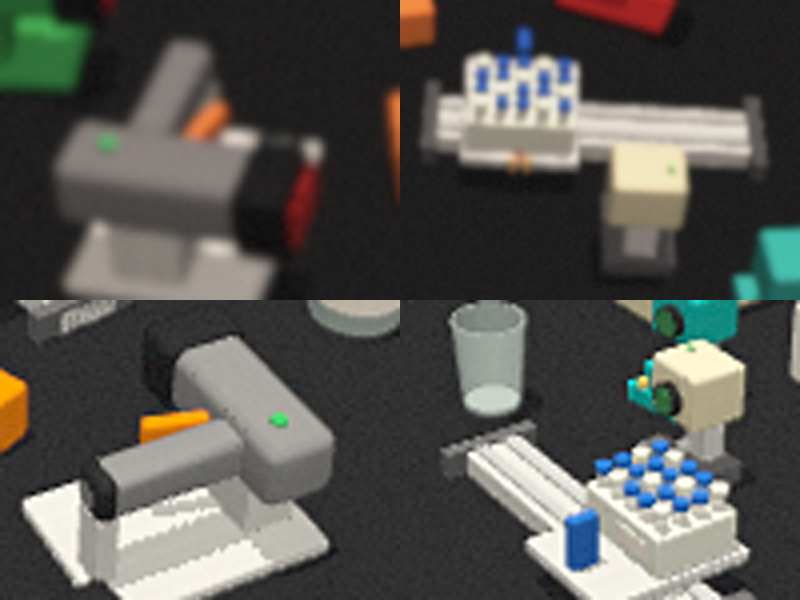

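Run:
```python
from h import *
s=load('side0');c=load('scene0')
S1=lambda x,y:(320+x/4,200+(y-300)/4); S2=lambda x,y:(265+(x-400)/4,120+(y-300)/4)
C1=lambda x,y:(210+x/5,160+y/5); C2=lambda x,y:(305+(x-400)*.325,185+y*.3233)
P=lambda n,cam,p,z:print(n,np.round(ray(cam,*p,z),3))
P('plate -x+y',s,S1(23,505),.012);P('plate +x-y',s,S1(328,545),.012);P('plate -x-y',s,S1(80,587),.012)
P('plate scene +x-y',c,C1(65,290),.012);P('plate scene +x+y?',c,C1(270,295),.012);P('plate scene -x+y',c,C1(320,145),.012)
P('grip end far/near top',s,S1(83,463),.1);P('grip near',s,S1(115,490),.1)
P('grip top scene end',c,C1(190,45),.1)
P('barrel scene rear top near',c,C1(60,165),.1);P('barrel muzzle near',c,C1(240,175),.1);
P('barrel rear inner',c,C1(85,122),.113)
P('handle side',s,S2(582,517),.092);P('handle scene',c,C2(524,32),.092)
P('rail L',c,C2(430,85),.04);P('rail R',c,C2(755,100),.04);P('rail Rs',s,S2(535,428),.04);P('rail Rs',s,S2(443,452),.04)
P('rib',c,C2(519,158),.036)
P('reader top c',c,C2(650,165),.124);P('reader top c side',s,S2(700,358),.124)
P('yellow ball?',s,S2(643,382),.036)
```

```text
plate -x+y [ 0.369 -0.184  0.012]
plate +x-y [ 0.514 -0.338  0.012]
plate -x-y [ 0.353 -0.268  0.012]
plate scene +x-y [ 0.53  -0.328  0.012]
plate scene +x+y? [ 0.529 -0.191  0.012]
plate scene -x+y [ 0.375 -0.173  0.012]
grip end far/near top [ 0.368 -0.248  0.1  ]
grip near [ 0.368 -0.28   0.1  ]
grip top scene end [ 0.376 -0.258  0.1  ]
barrel scene rear top near [ 0.504 -0.325  0.1  ]
barrel muzzle near [ 0.508 -0.208  0.1  ]
barrel rear inner [ 0.475 -0.312  0.113]
handle side [0.493 0.067 0.092]
handle scene [0.489 0.076 0.092]
rail L [ 0.52  -0.023  0.04 ]
rail R [0.528 0.324 0.04 ]
rail Rs [0.591 0.287 0.04 ]
rail Rs [0.497 0.3   0.04 ]
rib [0.619 0.072 0.036]
reader top c [0.707 0.189 0.124]
reader top c side [0.705 0.181 0.124]
yellow ball? [0.734 0.306 0.036]
```

Composite readings: the scanner's pose is about (0.447, -0.256) with yaw about -9°. The handle is about (0.491, 0.072), the rail yaw about -1°, and the reader's y about 0.185. These agree with the sizes given (plate diagonal 216 mm against 218). Next I move above the squeeze point and look from near.

```bash
python3 -m handwheel '[-0.0205,-0.028,0,0,-0.0205,-0.028,0,0,-0.0205,-0.028,0,0,-0.0205,-0.028,0,0,-0.0205,-0.028,0,0,-0.0205,-0.028,0,0,-0.0205,-0.028,0,0,-0.0205,-0.028,0,0,-0.0205,-0.028,0,0,-0.0205,-0.028,0,0,-0.0205,-0.028,0,0,-0.0205,-0.028,0,0]' 1
python3 -m handwheel '[-0.0205,-0.028,0,0,-0.0205,-0.028,0,0,-0.0205,-0.028,0,0,-0.0205,-0.028,0,0,-0.0205,-0.028,0,0,-0.0205,-0.028,0,0,-0.0205,-0.028,0,0,-0.0205,-0.028,0,0,-0.0205,-0.028,0,0,-0.0205,-0.028,0,0,-0.0205,-0.028,0,0,-0.0205,-0.028,0,0,0,0,0,-4,0,0,0,-4,0,0,0,0,0,0,0,0]'
python3 - <<'E'
from h import *
c=snap('wrist','w1'); s=manip.read_state(); print(s['time'],s['ee_pos'],np.round(s['ee_rot'],3).tolist(),np.round(c['origin'],3))
im=cv2.resize(cv2.imread('pics/w1.png'),(800,500),interpolation=cv2.INTER_CUBIC);cv2.imwrite('pics/w1b.png',im)
E
```

```text
time: 1.15
ee_pos: [0.2985, 0.1296, 0.2187]
ee_rot: [[-0.955, 0.297, 0.0], [0.297, 0.955, 0.0], [-0.0, 0.0, -1.0]]
ft_force: [0.7, 0.7, 0.2]
gripper_width: 0.0929
finger_force: 0.0
time: 2.48
ee_pos: [0.4333, -0.2626, 0.2185]
ee_rot: [[-0.987, 0.164, -0.0], [0.164, 0.987, 0.0], [0.0, 0.0, -1.0]]
ft_force: [-0.8, -0.1, 0.1]
gripper_width: 0.0931
finger_force: 0.0
2.5333 [ 0.43338109 -0.26251187  0.21858335] [[-0.987, 0.164, -0.0], [0.164, 0.987, 0.0], [0.0, 0.0, -1.0]] [ 0.352 -0.25   0.384]
```

View pics/w1b.png

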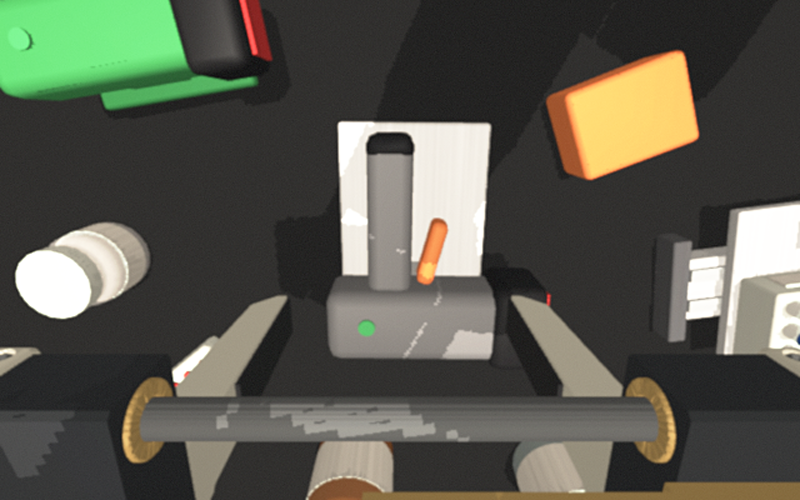

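The wrist view shows the scanner grip with edges at x=368 and 412 (y 150–288), the barrel near edge at y≈278, and the trigger from (438,220) to (425,283). That is at 1.25× scale.

Run:
```python
from h import *
w=load('w1');k=1.25
r=lambda x,y,z:ray(w,x/k,y/k,z)
for n,x,y,z in [('gL top',368,160,.095),('gL bot',370,285,.095),('gR top',412,160,.095),('gR bot',411,285,.095),('end',390,132,.09),('barL',333,279,.11),('barR',490,276,.11),('plate -x-y',338,122,.012),('plate -x+y',491,123,.012),('plate+y low',485,270,.012),('plate -y low',342,270,.012),('trig tip',438,219,.09)]:
    print(n,np.round(r(x,y,z)[:2],4))
# candidate fit
from scipy.optimize import least_squares
obs=[((-87.5,-65,12),(338,122)),((-87.5,65,12),(491,123)),((-60,-35,92),(368,None)),((10,-35,92),(370,None)),((-60,-3,92),(412,None)),((10,-3,92),(411,None)),((20,-10,112),(None,278.5)),((20,25,112),(None,277.5)),((-90,-19,92),(None,132))]
def res(q):
    c,s=np.cos(q[2]),np.sin(q[2]);o=[]
    for m,(u,v) in obs:
        x,y,z=np.array(m)/1000;p=proj(w,[q[0]+c*x-s*y,q[1]+s*x+c*y,z])*k
        if u:o.append(p[0]-u)
        if v:o.append(p[1]-v)
    return o
f=least_squares(res,[.447,-.255,-.15]);q=f.x;print(q,np.degrees(q[2]),np.round(f.fun,1))
c,s=np.cos(q[2]),np.sin(q[2])
print('squeeze',q[0]-c*.014+s*.012,q[1]-s*.014-c*.012)
```

```text
gL top [ 0.3768 -0.2746]
gL bot [ 0.4658 -0.2898]
gR top [ 0.3816 -0.2455]
gR bot [ 0.4707 -0.2602]
end [ 0.3615 -0.257 ]
barL [ 0.4512 -0.3122]
barR [ 0.4669 -0.2048]
plate -x-y [ 0.3488 -0.3008]
plate -x+y [ 0.3707 -0.1739]
plate+y low [ 0.5013 -0.1927]
plate -y low [ 0.4793 -0.3244]
trig tip [ 0.426  -0.2335]
[ 0.44555596 -0.25119007 -0.14975163] -8.580136091286798 [ -1.7   1.   -0.2  -2.5  -1.9  -0.2   1.2   2.7   7.7   8.  -12. ]
squeeze 0.4299223346663344 -0.26096706877503295
```

The trigger tip and grip agree with the model to within a few mm, and the tool is already over the squeeze point (0.432, -0.261) at the right yaw. I'll descend.

```bash
python3 -m handwheel '[0,0.0015,0.02,0,0,0,0.02,0,0,0,0.02,0,0,0,0.02,0,0,0,0.02,0,0,0,0.02,0,0,0,0.02,0,0,0,0.012,0,0,0,0,0,0,0,0,0]' 1
python3 - <<'E'
from h import *
a=snap('side','s2')['color'];b=snap('wrist','w2')['color']
a=cv2.resize(a[180:300,310:430],(400,400));b=cv2.resize(b[60:310,200:450],(400,400))
cv2.imwrite('pics/c2.png',np.hstack([a,b])[:,:,::-1])
E
```

```text
time: 3.37
ee_pos: [0.4337, -0.261, 0.0667]
ee_rot: [[-0.987, 0.162, -0.001], [0.162, 0.987, 0.0], [0.001, 0.0, -1.0]]
ft_force: [0.3, -0.2, -0.4]
gripper_width: 0.0932
finger_force: 0.0
```

View pics/c2.png

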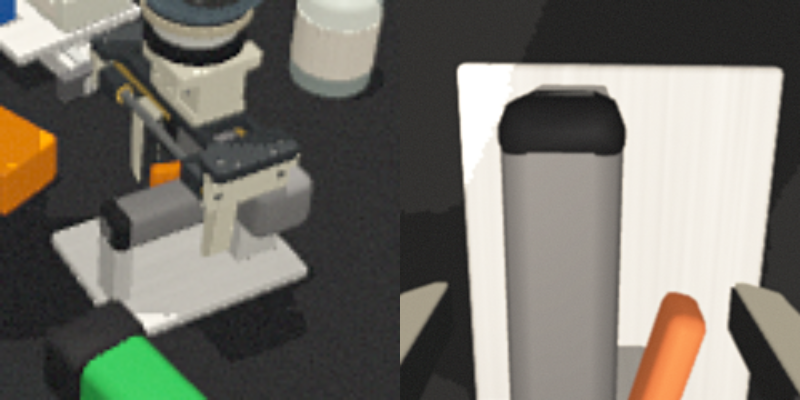

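The fingers straddle the grip (left finger tip at (425,300), right at (755,300) in the right half) with the trigger between them. I'll close.

```bash
python3 -m handwheel '[0,0,0,0,0,0,0,0,0,0,0,0,0,0,0,0,0,0,0,0,0,0,0,0,0,0,0,0,0,0,0,0]' -1
python3 -m handwheel '[0,0,0,0,0,0,0,0,0,0,0,0,0,0,0,0]'
python3 -m handwheel '[0,0,0,0,0,0,0,0,0,0,0,0]'
```

```text
time: 4.13
ee_pos: [0.4327, -0.2625, 0.0663]
ee_rot: [[-0.987, 0.16, -0.002], [0.16, 0.987, -0.002], [0.001, -0.003, -1.0]]
ft_force: [-15.4, -32.5, -10.1]
gripper_width: 0.0453
finger_force: 29.6
time: 4.47
ee_pos: [0.4327, -0.2627, 0.0663]
ee_rot: [[-0.987, 0.161, -0.002], [0.161, 0.987, -0.002], [0.002, -0.002, -1.0]]
ft_force: [-7.8, -13.4, -5.1]
gripper_width: 0.0448
finger_force: 30.2
time: 4.72
ee_pos: [0.4326, -0.2627, 0.0663]
ee_rot: [[-0.987, 0.161, -0.002], [0.161, 0.987, -0.002], [0.002, -0.002, -1.0]]
ft_force: [-8.9, -12.6, -3.9]
gripper_width: 0.0448
finger_force: 30.2
```

The width is 45 mm at 30 N, so the trigger is fully squeezed. I'll release and rise.

```bash
python3 -m handwheel '[0,0,0,0,0,0,0,0,0,0,0,0,0,0,0,0,0,0,0,0,0,0,0,0,0,0,0,0,0,0,0,0]' 1
python3 -m handwheel '[0,0,-0.02,0,0,0,-0.02,0,0,0,-0.02,0,0,0,-0.02,0,0,0,-0.02,0,0,0,-0.02,0,0,0,-0.02,0,0,0,-0.02,0,0,0,-0.02,0,0,0,0,0]'
python3 - <<'E'
from h import *
snap('wrist','w3')
w=load('w1');x=load('w3')
o=lambda c:[(int(h[0]),int(h[1])) for h in []]
for c in(w,x):
    im=c['color'].astype(int);m=(im[...,0]>180)&(im[...,1]<160)&(im[...,2]<110); m[:,:310]=0;m[:,400:]=0;m[:150]=0;m[260:]=0
    v,u=np.nonzero(m);i=v.argmin();print(len(v),u[i],v[i]); i0=v.argmax()
    a=ray(c,u[v<=v.min()+4].mean(),v.min()+2,.096);b=ray(c,u[v>=v.max()-4].mean(),v.max()-2,.096);d=a-b;print(a,b,np.degrees(np.arctan2(d[1],-d[0])))
E
```

```text
time: 5.38
ee_pos: [0.4337, -0.2613, 0.0667]
ee_rot: [[-0.987, 0.161, -0.0], [0.161, 0.987, -0.0], [0.0, -0.0, -1.0]]
ft_force: [-0.1, -0.1, 0.6]
gripper_width: 0.0913
finger_force: 0.0
time: 6.22
ee_pos: [0.4348, -0.2621, 0.2502]
ee_rot: [[-0.987, 0.161, 0.004], [0.161, 0.987, -0.003], [-0.005, -0.003, -1.0]]
ft_force: [1.0, 0.3, 0.1]
gripper_width: 0.0926
finger_force: 0.0
472 352 175
[ 0.4262505  -0.23302317  0.096     ] [ 0.46801415 -0.24986352  0.096     ] 21.960771327429917
423 346 165
[ 0.4262135  -0.23335889  0.096     ] [ 0.46893732 -0.24982872  0.096     ] 21.081419238383184
```

The trigger sprang back: its tip is within 0.5 mm of where it was. Next I go over the carriage and reader to look.

```bash
python3 -m handwheel '[0,0,0,-4,0,0,0,-4,-0.009,0.0304,0,0,-0.009,0.0304,0,0,-0.009,0.0304,0,0,-0.009,0.0304,0,0,-0.009,0.0304,0,0,-0.009,0.0304,0,0,-0.009,0.0304,0,0,-0.009,0.0304,0,0,-0.009,0.0304,0,0,-0.009,0.0304,0,0,-0.009,0.0304,0,0,-0.009,0.0304,0,0,0,0,0,0,0,0,0,0]'
python3 - <<'E'
from h import *
c=snap('wrist','w4'); s=manip.read_state(); print(np.round(c['origin'],3))
im=cv2.resize(cv2.imread('pics/w4.png'),(800,500),interpolation=cv2.INTER_CUBIC);cv2.imwrite('pics/w4b.png',im)
E
```

```text
time: 7.6
ee_pos: [0.5495, 0.102, 0.245]
ee_rot: [[-1.0, 0.02, -0.002], [0.02, 1.0, -0.0], [0.002, -0.0, -1.0]]
ft_force: [-0.5, -0.1, 0.2]
gripper_width: 0.0928
finger_force: 0.0
[0.467 0.103 0.41 ]
```

View pics/w4b.png

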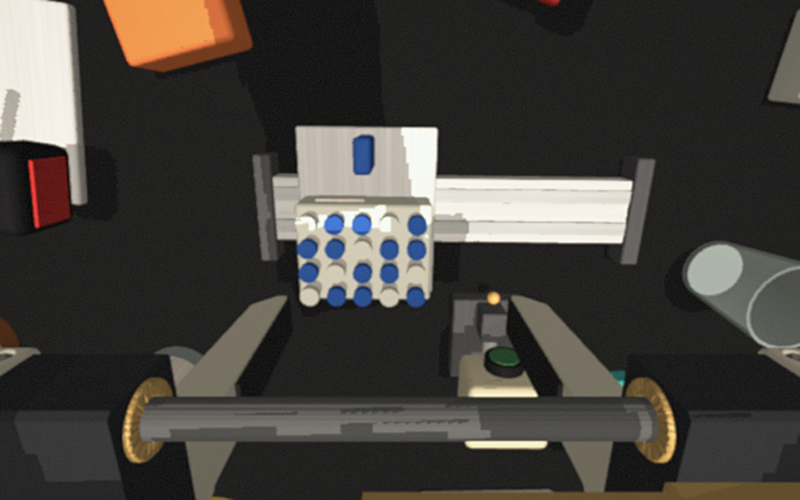

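The wrist view shows the ball at (494,298), the handle at (354–375, 136–174), plate edges at x=296 and 437 (y=128), and the rail ends at (262,155) and (640,158).

Run:
```python
from h import *
w=load('w4');c=load('scene0');k=1.25
r=lambda n,x,y,z:print(n,np.round(ray(w,x/k,y/k,z)[:2],4))
r('ball',494,298,.036)
r('plate L',296,128,.042);r('plate R',437,129,.042);r('plate R low',436,190,.042)
r('handle top c',363,155,.092);r('handle mid',364.5,155,.067)
r('h TL',354,136,.092);r('h BL',354,174,.092)
r('rail top L',273,177,.03);r('rail top R',631,180,.03);r('rail bot R',625,242,.03)
for u,v in [(516,154),(523,154),(521,162)]:
    print('rib scene',np.round(ray(c,305+(u-400)*.325,185+v*.3233,.036),4))
im=c['color'][228:245,330:360].astype(int);m=(im[...,0]>im[...,2]+60)
v,u=np.nonzero(m);print(len(v),np.c_[u+330,v+228].tolist());print(ray(c,u.mean()+330,v.mean()+228,.036))
```

```text
ball [0.6359 0.1911]
plate L [0.4749 0.017 ]
plate R [0.4782 0.1351]
plate R low [0.5296 0.1345]
handle top c [0.4941 0.0763]
handle mid [0.4962 0.0754]
h TL [0.4804 0.0704]
h BL [0.5078 0.069 ]
rail top L [ 0.5169 -0.0103]
rail top R [0.5262 0.31  ]
rail bot R [0.5842 0.3125]
rib scene [0.6138 0.0686 0.036 ]
rib scene [0.6135 0.0758 0.036 ]
rib scene [0.6248 0.0736 0.036 ]
25 [[341, 235], [342, 235], [343, 235], [344, 235], [345, 235], [346, 235], [341, 236], [342, 236], [343, 236], [344, 236], [345, 236], [346, 236], [341, 237], [342, 237], [343, 237], [344, 237], [345, 237], [346, 237], [341, 238], [342, 238], [345, 238], [346, 238], [341, 239], [345, 239], [346, 239]]
[0.62189504 0.07118991 0.036     ]
```

The handle is at (0.4955, 0.0757), the rail yaw is -1.66°, and the notch y is about 0.0717 against the ball's 0.191, so the travel is about 119 mm. I'll go to the handle and grip it.

```bash
python3 -m handwheel '[0,0,0,0.5,0.027,-0.0135,0,0,0.027,-0.0135,0,0,0,0,0,0,0,0,0.0195,0,0,0,0.0195,0,0,0,0.0195,0,0,0,0.0195,0,0,0,0.0195,0,0,0,0.0195,0,0,0,0.0195,0,0,0,0.0195,0,0,0,0.0195,0,0,0,0.0195,0,0,0,0,0,0,0,0,0]'
python3 -m handwheel '[0,0,0,0,0,0,0,0,0,0,0,0,0,0,0,0,0,0,0,0,0,0,0,0,0,0,0,0,0,0,0,0,0,0,0,0,0,0,0,0,0,0,0,0,0,0,0,0]' -1
python3 - <<'E'
from h import *
a=snap('side','s5')['color'];b=snap('wrist','w5')['color']
a=cv2.resize(a[110:230,260:380],(400,400));b=cv2.resize(b[60:310,200:450],(400,400))
cv2.imwrite('pics/c5.png',np.hstack([a,b])[:,:,::-1])
E
```

```text
time: 8.98
ee_pos: [0.4947, 0.075, 0.0514]
ee_rot: [[-0.999, 0.033, -0.002], [0.033, 0.999, -0.0], [0.002, -0.0, -1.0]]
ft_force: [-0.0, 0.2, 0.8]
gripper_width: 0.093
finger_force: 0.0
time: 9.98
ee_pos: [0.4951, 0.0757, 0.0516]
ee_rot: [[-1.0, 0.031, -0.0], [0.031, 1.0, -0.0], [0.0, -0.0, -1.0]]
ft_force: [0.2, -0.0, -0.2]
gripper_width: 0.0177
finger_force: 0.0
```

View pics/c5.png

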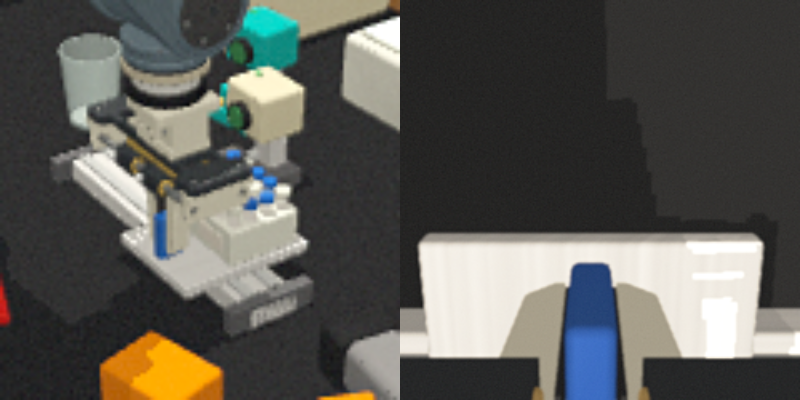

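The blue handle sits between the fingers, which are at 17.7 mm and still closing. I'll finish the grip and start sliding.

```bash
python3 -m handwheel '[0,0,0,0,0,0,0,0,0,0,0,0,0,0,0,0]'
python3 -m handwheel '[0,0.004,0,0,0,0.006,0,0,0,0.01,0,0,0,0.01,0,0,0,0.01,0,0,0,0.01,0,0,0,0.01,0,0,0,0.01,0,0,0,0.01,0,0,0,0.006,0,0,0,0.004,0,0,0,0,0,0]'
```

```text
time: 10.42
ee_pos: [0.4951, 0.0757, 0.0516]
ee_rot: [[-1.0, 0.031, -0.0], [0.031, 1.0, -0.0], [0.0, -0.0, -1.0]]
ft_force: [0.4, -0.2, -0.7]
gripper_width: 0.0139
finger_force: 30.0
time: 11.42
ee_pos: [0.4979, 0.1666, 0.0516]
ee_rot: [[-1.0, 0.031, 0.0], [0.031, 1.0, 0.0], [-0.0, 0.0, -1.0]]
ft_force: [1.8, 1.6, -0.6]
gripper_width: 0.0138
finger_force: 30.0
```

Carriage moving freely. Now small steps, watching the force.

```bash
f() { grep -E 'ee_pos|ft_force'; }
python3 -m handwheel '[0,0.003,0,0,0,0.003,0,0,0,0,0,0]'|f
python3 -m handwheel '[0,0.002,0,0,0,0,0,0,0,0,0,0]'|f
python3 -m handwheel '[0,0.002,0,0,0,0,0,0,0,0,0,0]'|f
python3 -m handwheel '[0,0.002,0,0,0,0,0,0,0,0,0,0]'|f
python3 -m handwheel '[0,0.002,0,0,0,0,0,0,0,0,0,0]'|f
python3 -m handwheel '[0,0.002,0,0,0,0,0,0,0,0,0,0]'|f
```

```text
ee_pos: [0.4981, 0.1719, 0.0516]
ft_force: [0.7, 2.2, -0.6]
ee_pos: [0.4981, 0.1738, 0.0516]
ft_force: [1.2, 1.8, -1.2]
ee_pos: [0.4982, 0.1758, 0.0516]
ft_force: [1.3, 0.5, -0.8]
ee_pos: [0.4983, 0.1778, 0.0516]
ft_force: [0.5, 1.0, -1.0]
ee_pos: [0.4983, 0.1799, 0.0516]
ft_force: [0.4, 1.4, -1.7]
ee_pos: [0.4984, 0.1816, 0.0516]
ft_force: [0.9, -1.9, -1.1]
```

```bash
f() { grep -E 'ee_pos|ft_force'|tr '\n' ' ';echo; }
python3 -m handwheel '[0,0.0015,0,0,0,0,0,0,0,0,0,0]'|f
python3 -m handwheel '[0,0.0015,0,0,0,0,0,0,0,0,0,0]'|f
python3 -m handwheel '[0,0.0015,0,0,0,0,0,0,0,0,0,0]'|f
python3 -m handwheel '[0,0.0015,0,0,0,0,0,0,0,0,0,0]'|f
```

```text
ee_pos: [0.4984, 0.1825, 0.0516] ft_force: [0.7, -6.6, 0.2] 
ee_pos: [0.4984, 0.1847, 0.0516] ft_force: [0.9, -0.3, -1.7] 
ee_pos: [0.4985, 0.1865, 0.0516] ft_force: [0.7, 0.8, -1.4] 
ee_pos: [0.4986, 0.1881, 0.0516] ft_force: [0.2, 2.3, -1.1]
```

```bash
f() { grep -E 'ee_pos|ft_force'|tr '\n' ' ';echo; }
python3 -m handwheel '[0,0.001,0,0,0,0,0,0,0,0,0,0]'|f
python3 -m handwheel '[0,0.001,0,0,0,0,0,0,0,0,0,0]'|f
python3 -m handwheel '[0,0.001,0,0,0,0,0,0,0,0,0,0]'|f
python3 -m handwheel '[0,0.001,0,0,0,0,0,0,0,0,0,0]'|f
```

```text
ee_pos: [0.4986, 0.1888, 0.0516] ft_force: [-0.1, -0.9, -1.7] 
ee_pos: [0.4986, 0.1899, 0.0516] ft_force: [0.8, 2.0, -1.9] 
ee_pos: [0.4986, 0.1908, 0.0516] ft_force: [0.0, 1.4, -2.1] 
ee_pos: [0.4987, 0.1919, 0.0516] ft_force: [-0.8, 1.4, -2.0]
```

```bash
f() { grep -E 'time|ee_pos|ft_force'|tr '\n' ' ';echo; }
python3 -m handwheel '[0,0.0007,0,0,0,0,0,0,0,0,0,0]'|f
python3 -m handwheel '[0,0.0007,0,0,0,0,0,0,0,0,0,0]'|f
python3 -m handwheel '[0,0.0007,0,0,0,0,0,0,0,0,0,0]'|f
python3 -m handwheel '[0,0.0007,0,0,0,0,0,0,0,0,0,0]'|f
python3 - <<'E'
from h import *
c=snap('scene','sc6')
a=cv2.resize(c['color'][195:260,330:440],(800,472),interpolation=cv2.INTER_CUBIC)
cv2.imwrite('pics/c6.png',a[:,:,::-1])
E
```

```text
time: 15.17 ee_pos: [0.4988, 0.1925, 0.0516] ft_force: [-0.3, 1.2, -1.4] 
time: 15.42 ee_pos: [0.4987, 0.1932, 0.0516] ft_force: [-1.1, 3.4, -1.3] 
time: 15.67 ee_pos: [0.4988, 0.1938, 0.0516] ft_force: [0.1, 2.5, -1.4] 
time: 15.92 ee_pos: [0.4988, 0.1945, 0.0516] ft_force: [0.8, 1.3, -0.7]
```

View pics/c6.png

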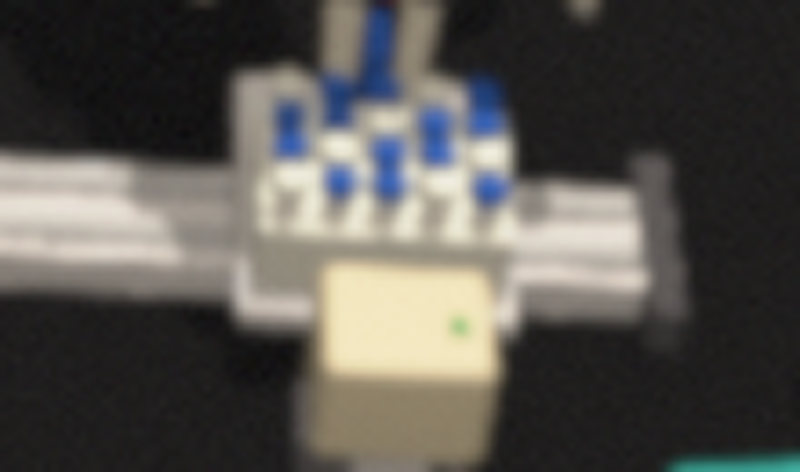

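Run:
```python
from h import *
c=load('sc6');w=load('w4')
R=lambda x,y,z:ray(c,330+x*110/800,195+y*65/472,z)[:2]
yaw=np.radians(-1.66);L=lambda p:(np.round(p,4),'rail-y',round(float(-np.sin(yaw)*p[0]+np.cos(yaw)*p[1]),4))
print('reader top far L/R',L(R(323,264,.124)),L(R(497,268,.124)))
print('reader top near L/R',L(R(318,375,.124)),L(R(497,377,.124)))
print('plate near L/R',L(R(236,325,.036)),L(R(519,330,.036)))
print('ball w4',L(ray(w,494/1.25,298/1.25,.036)[:2]))
print('TCP',L(np.array(manip.read_state()['ee_pos'][:2])))
# refined ball from w4 (orange blob)
im=w['color'][225:250,380:410].astype(int);m=(im[...,0]>im[...,2]+60);v,u=np.nonzero(m);print(len(v),u.mean()+380,v.mean()+225,L(ray(w,u.mean()+380,v.mean()+225,.036)[:2]))
# ball from side0
s=load('side0');print('side',[L(ray(s,265+(643-400)/4,120+(382-300)/4,z)[:2]) for z in(.036,)])
```

```text
reader top far L/R (array([0.6806, 0.1567]), 'rail-y', 0.1763) (array([0.6799, 0.2269]), 'rail-y', 0.2465)
reader top near L/R (array([0.7412, 0.1512]), 'rail-y', 0.1726) (array([0.7395, 0.2212]), 'rail-y', 0.2425)
plate near L/R (array([0.6327, 0.1302]), 'rail-y', 0.1485) (array([0.6307, 0.2521]), 'rail-y', 0.2703)
ball w4 (array([0.6359, 0.1911]), 'rail-y', 0.2095)
TCP (array([0.4988, 0.1945]), 'rail-y', 0.2089)
86 394.5 238.2093023255814 (array([0.6356, 0.1903]), 'rail-y', 0.2086)
side [(array([0.7344, 0.3059]), 'rail-y', 0.327)]
```

Vision puts the plate centre at rail-y 0.209, the ball at 0.209 and the reader at 0.210, so it is at the seat to within about 2 mm. I'll probe the force on either side to centre it.

```bash
f() { grep -E 'ee_pos|ft_force'|tr '\n' ' ';echo; }
python3 -m handwheel '[0,0,0,0]'|f
python3 -m handwheel '[0,0.0007,0,0,0,0,0,0]'|f
python3 -m handwheel '[0,0,0,0]'|f
python3 -m handwheel '[0,0.0007,0,0,0,0,0,0]'|f
python3 -m handwheel '[0,0,0,0]'|f
python3 -m handwheel '[0,0.0007,0,0,0,0,0,0]'|f
python3 -m handwheel '[0,0,0,0]'|f
```

```text
ee_pos: [0.4988, 0.1945, 0.0516] ft_force: [-0.2, 0.8, -0.7] 
ee_pos: [0.4989, 0.1951, 0.0516] ft_force: [-0.7, -0.9, -1.2] 
ee_pos: [0.4988, 0.1951, 0.0516] ft_force: [-1.4, -1.6, -0.9] 
ee_pos: [0.4988, 0.1958, 0.0516] ft_force: [-0.3, -2.2, -0.7] 
ee_pos: [0.4988, 0.1957, 0.0516] ft_force: [-0.0, -2.6, -1.0] 
ee_pos: [0.4988, 0.1962, 0.0516] ft_force: [-0.2, -5.2, 0.6] 
ee_pos: [0.4988, 0.1962, 0.0516] ft_force: [-0.4, -5.2, 0.5]
```

```bash
f() { grep -E 'ee_pos|ft_force|width|finger|time'|tr '\n' ' ';echo; }
python3 -m handwheel '[0,-0.0014,0,0,0,0,0,0,0,0,0,0,0,0,0,0]'|f
python3 -m handwheel '[0,0,0,0,0,0,0,0,0,0,0,0,0,0,0,0]'|f
```

```text
time: 17.13 ee_pos: [0.4988, 0.1952, 0.0516] ft_force: [0.2, -0.7, -1.1] gripper_width: 0.0136 finger_force: 30.0 
time: 17.47 ee_pos: [0.4988, 0.1952, 0.0516] ft_force: [-0.2, -0.3, -1.7] gripper_width: 0.0137 finger_force: 30.0
```

```bash
python3 -m handwheel '[0,-0.0003,0,0,0,0,0,0,0,0,0,0,0,0,0,0]'|grep -E 'ee_pos|ft_force|finger|time'
python3 - <<'E'
from plant import manip
print(manip.hand_in())
E
```

```text
time: 17.8
ee_pos: [0.4988, 0.195, 0.0516]
ft_force: [-0.9, 1.4, -1.8]
finger_force: 30.0
the job is handed in; nothing more can be done
None
```

I handed the job in at 17.8 s: the trigger was fully squeezed and sprang back with the carriage still at its start, then I slid the carriage into the notch, where it is held still by the blue handle with near-zero force along the rail; no verdict came back.

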